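Put the water filter on bypass

TASK

Put the inline water filter of the ice maker on bypass, so that its cartridge can be changed while the water stays on: first push the lever of the bypass valve (the single valve on the pipe nearest the robot) round until it is fully open, in line with its pipe, and only then push the levers of the two valves either side of the filter round until both are fully shut, square across the pipe and pointing into the loop. Push the side of each lever gently with a fingertip and do not force it against its stop; grip or lift nothing. Leave the things standing about the bench where they are.

Things in the scene. Friction and masses are not known exactly. Their poses are not given: they have to be found in the camera images.
- station: Fixed steel pipework in a flat loop, pipe centres 60 mm up. Origin on the bench under its middle, y along the pipes. Filter line at x = +70 mm (far side): white cartridge 56 mm across, 148 long, at y = 0, top at 88 mm; a valve 130 mm either side of its middle. Bypass line at x = -70 (robot's side), one valve. Cross pipes at y = +-190, risers at +-228. All but the valve levers is below 100 mm.
- bypass (a joint): Bypass valve (brass quarter-turn ball valve, the single one on the pipe nearest the robot), rad: 0 = shut (lever across the pipe, pointing away from the robot into the loop), 1.571 = fully open (lever in line, pointing to the station's +y, the robot's left). Seen from above it grows anticlockwise. Hard stops at 0 and 1.571, no spring; 5 to 6 N at the sleeve's middle turns it.
- valve_a (a joint): Filter-line valve, rad: 0 = open (lever in line with the pipe, pointing to the station's +y), 1.571 = fully shut (lever across the pipe, pointing into the loop). Seen from above it grows anticlockwise. It may stand at either end of the filter (the two are swapped at random), so when open its lever points in over the filter or outward. Hard stops at 0 and 1.571, no spring; 5 to 6 N turns it.
- valve_b (a joint): Filter-line valve, rad: 0 = open (lever in line with the pipe, pointing to the station's -y), 1.571 = fully shut (lever across the pipe, pointing into the loop). Seen from above it grows clockwise. It may stand at either end of the filter (the two are swapped at random), so when open its lever points in over the filter or outward. Hard stops at 0 and 1.571, no spring; 5 to 6 N turns it.
- bypass_pivot (a point): Point on the upright turning axis of the bypass valve, 114 mm above the bench (the height of the middle of the sleeve); the hub nut's top is at 107 mm.
- bypass_sleeve (a point): Middle of the sleeve on the lever of the bypass valve, 73 mm out from the turning axis, moving with the lever; lever: flat steel arm cranked up to a black rubber sleeve 58 mm long, 20 wide, 12 thick, lying level 108 to 120 mm above the bench, from 44 to 102 mm out from the axis.
- valve_a_pivot (a point): Point on the upright turning axis of valve a of the filter line, 114 mm above the bench (the height of the middle of the sleeve); the hub nut's top is at 107 mm.
- valve_a_sleeve (a point): Middle of the sleeve on the lever of valve a of the filter line, 73 mm out from the turning axis, moving with the lever; lever: flat steel arm cranked up to a black rubber sleeve 58 mm long, 20 wide, 12 thick, lying level 108 to 120 mm above the bench, from 44 to 102 mm out from the axis.
- valve_b_pivot (a point): Point on the upright turning axis of valve b of the filter line, 114 mm above the bench (the height of the middle of the sleeve); the hub nut's top is at 107 mm.
- valve_b_sleeve (a point): Middle of the sleeve on the lever of valve b of the filter line, 73 mm out from the turning axis, moving with the lever; lever: flat steel arm cranked up to a black rubber sleeve 58 mm long, 20 wide, 12 thick, lying level 108 to 120 mm above the bench, from 44 to 102 mm out from the axis.
- jar: Small brown glass jar with a black cap, 38 mm across and 68 mm tall, standing inside the pipe loop; origin at the centre of its underside. To be left alone.
- nut: Loose brass union nut (a ring 42 mm across, 14 mm high) lying inside the pipe loop; origin at the centre of its underside. To be left alone.
- spare: Spare filter cartridge, a white cylinder with grey ends, 56 mm across and 156 mm tall, standing beyond the pipework; origin at the centre of its underside. To be left alone.
- wrench: Steel wrench 200 mm long lying flat beyond the pipework; origin at its middle, on the underside. To be left alone.
- reagent: Brown glass bottle with a black cap, 52 mm across and 110 mm tall, standing to the right of the pipework; origin at the centre of its underside. To be left alone.
- beer: Tall green glass bottle, 62 mm across and 235 mm tall, at the right of the bench; origin at the centre of its underside. To be left alone.
- mug: White mug, 82 mm across and 92 mm tall, at the right of the bench; origin at the centre of its underside. To be left alone.
- dish: Dark wooden bowl, 150 mm across and 40 mm tall, at the left of the bench; origin at the centre of its underside. To be left alone.
- bypass_body: Brass body of the bypass valve, 68 mm long along the pipe and 43 mm across, carrying its lever; origin on the bench under the valve's turning axis, axes as the station's.
- valve_a_body: Brass body of valve a of the filter line, 68 mm long along the pipe and 43 mm across, carrying its lever; origin on the bench under the valve's turning axis, axes as the station's.
- valve_b_body: Brass body of valve b of the filter line, 68 mm long along the pipe and 43 mm across, carrying its lever; origin on the bench under the valve's turning axis, axes as the station's.

How it is judged:
On the way, in this order (a step that is already met when the one before it is completed fails the run):
1. the bypass valve is fully open (value of joint bypass above 1.43 rad), for 0.2 s.
2. both valves of the filter line are fully shut (value of joint each of valve_a, valve_b above 1.43 rad), for 0.2 s.
At the end, for the whole second after the job is handed in: The bypass lever is in line with its pipe (within 8 degrees of its open stop), the levers of both filter valves are square across theirs (within 8 degrees of their shut stops), all at rest, and every bystander is within 20 mm of where it stood (all of step 2 and value of joint bypass above 1.43 rad and velocity of joint bypass between -0.05 and 0.05 rad/s and velocity of joint valve_a between -0.05 and 0.05 rad/s and velocity of joint valve_b between -0.05 and 0.05 rad/s and distance of each of jar, nut, spare, wrench, reagent, beer, mug, dish from where it was at the start of the episode below 0.02 m); the robot touches nothing.
It fails at once if a filter valve is turned towards shut (past 35 degrees) while the bypass is not yet open (value of joint bypass below 1.3 rad and value of joint any of valve_a, valve_b above 0.61 rad).
It fails at once if a lever is gripped or forced (more than 35 N between the fingers and a lever) (contact force between the fingers and bypass_body above 35 N or contact force between the fingers and valve_a_body above 35 N or contact force between the fingers and valve_b_body above 35 N).
It fails at once if a bystander is lifted, carried, pushed or knocked over (moved more than 20 mm) (distance of any of jar, nut, spare, wrench, reagent, beer, mug, dish from where it was at the start of the episode above 0.02 m).
It also fails if it takes over 64 s, if anything falls off the work surface, if the arm or the gripper's body presses on something with over 40 N, if the wrist force passes 120 N, or if a joint passes its speed limit or range.

ROBOT

A 7-joint arm with a two-finger parallel gripper is mounted at the origin on the work surface. World frame = base frame: x ahead of the robot, y to its left, z up, the work surface at z = 0. Lengths are in m, angles in rad, forces in N, time in s.
With the tool pointing down it reaches from about 0.425 to 0.975 m from the base axis. Payload 16.7 kg.
Tool frame: the origin (TCP) lies midway between the tips of the shut fingers; the grasp point (between the pads) lies 19 mm behind it; z points along the fingers, y is the line along which they close (so a half turn about z gives the same grasp; the last joint's range is limited). The gripper opens to 85 mm and grips with 20 to 120 N. Pads are 22 mm wide; open, the fingers measure 114 mm over their backs; the gripper's body (76 mm by 85 mm) begins 54 mm behind the grasp point. The pads swing forward as they close: fully open they stand 13 mm farther back than shut.
Start: joints at [-1.462, 0.426, 0.074, 1.606, -0.034, 1.111, -0.067], TCP at [0.173, 0.652, 0.231] pointing down, gripper open.
Joint ranges: [-2.85, 2.85], [-0.5, 2.14], [-1.23, 1.37], [0.21, 2.46], [-1.02, 4.16], [0.16, 2.05], [-2.73, 2.73]. Speed limits (rad/s): [1.89, 1.89, 2.39, 2.39, 3.01, 3.01, 3.01].

INTERFACE

Orientations are given as a 3x3 rotation matrix whose columns are the frame's x, y, z axes.
In Python, from station import manip gives the robot as it stands.
- The arm moves only by the tool drive_tool, never from a script. Its argument "commands" is a list of rows, each a list of 5 numbers: the shift along the world's x, y, z in mm, then the turn about the world's z in rad, then the opening, from 0 (shut) to 1 (fully open). A call has 1 to 20 rows; each row is the pose to reach, as a shift and turn from the pose commanded when the call began; what a row does not reach only later rows make up. A row lasts 1/8 s, in which the tool goes at most 62.5 mm and 10.7 degrees, less where a joint would pass 70% of its speed; a pose out of reach is approached as far as the arm can. A call with a gripper value outside its range is refused whole. The fingers move at their own pace and stop on an object; the grip force is fixed at half the most. Time passes only in rows, so rows that repeat a pose let the fingers close. It gives the time, the measured TCP pose, the force, the opening and the grip force at its end, in the units of the state.
- manip.sense(): the state, without advancing time (a new reading comes with each control period).
- manip.grab_frame(name): name is "scene" or "top" or "wrist"; returns a dict with "color" (400x640x3 uint8, blue, green, red), "range_z" (400x640 float32, m along the optical axis (not along the pixel's ray), 0 where there is no reading), "fx", "fy", "cx", "cy" (pixels), "position" and "rotation" of the camera in the world. Camera axes: x right, y up, looking along -z (the intrinsics and any distortion apply to the point x, -y, -z); pixel columns grow to the right and rows downward; lengths in m; the calibration is good to about 2 mm. The wrist camera is an equidistant fisheye: a pixel r from the principal point sees the ray r / f radians off the axis. A picture is of the moment at which its call begins.
- manip.finish_job(): hands the job in; it is judged then, once.
The state is a dict: "t": time; "qpos": joint angles; "joint_velocities": joint speeds; "effort": joint torques, N m; "ee_pos": TCP position; "orientation": TCP orientation; "force": force on the tool from outside, world axes, zero at the start; "moment": the same for the moment, N m; "grip_width": opening from 0.0 (shut) to 1.0 (fully open); "grasp_force": force on a finger pad.
Only numpy, scipy, OpenCV 4.12 (cv2) and the standard library are available. Lean on these libraries where they do the work, as an engineer would, in place of code of your own. Each camera call takes 0.05 s, during which the arm holds its last target. There are 200 camera calls.

## Working session

There is one attempt and no reset: what is moved stays moved. The work goes in short steps, Python scripts to look and compute and a tool call to move; the robot and the scene stay as the last step left them, time stands still between calls to the robot, and variables do not carry over. Pictures are saved under pics/ and viewed, at most 13 in all, crops included, and the job is handed in when it is done.

Besides the shell and the picture viewer there is one more tool, called after ">>>" in YAML: its name, and indented under it one key for each argument. drive_tool: Moves the arm, as the interface text tells. Its arguments: {"type":"object","properties":{"commands":{"type":"array","items":{"type":"array","items":{"type":"number"}}}},"required":["commands"]}

```bash
mkdir -p pics; cat > h.py <<'E'
import numpy as np, cv2
from station import manip
def cloud(f):
    d=f["range_z"]; v,u=np.mgrid[0:d.shape[0],0:d.shape[1]]
    p=np.stack([(u-f["cx"])/f["fx"]*d,-(v-f["cy"])/f["fy"]*d,-d],-1)
    return p@np.array(f["rotation"]).T+np.array(f["position"])
E
python3 - <<'E'
from h import *
s=manip.sense(); print(s['t'],s['ee_pos'],s['orientation'],s['force'])
for n in("top","scene"):
    f=manip.grab_frame(n); cv2.imwrite(f"pics/{n}0.png",f["color"]); np.savez(f"{n}0.npz",**f)
    print(n,f["position"],f["rotation"],f["fx"])
E
```

```text
0.0 [0.17268244 0.65210245 0.23059522] [[-9.66687681e-01  2.55958750e-01 -2.15017613e-04]
 [ 2.55958811e-01  9.66686826e-01 -1.29144515e-03]
 [-1.22701991e-04 -1.30345977e-03 -9.99999143e-01]] [ 0.47934307  0.01075558 -0.21797412]
top [0.26429404 0.01211639 1.55353443] [[-0.00284924  0.97863254 -0.20559724]
 [-0.9999858  -0.00186246  0.00499294]
 [ 0.00450333  0.20560854  0.97862396]] 415.8476151086379
scene [ 1.04614226 -0.35104825  1.09039839] [[ 0.59781361 -0.69530163  0.39896683]
 [ 0.80159872  0.51374908 -0.30577995]
 [ 0.00764045  0.50261071  0.86447909]] 391.4720602891352
```

View pics/top0.png

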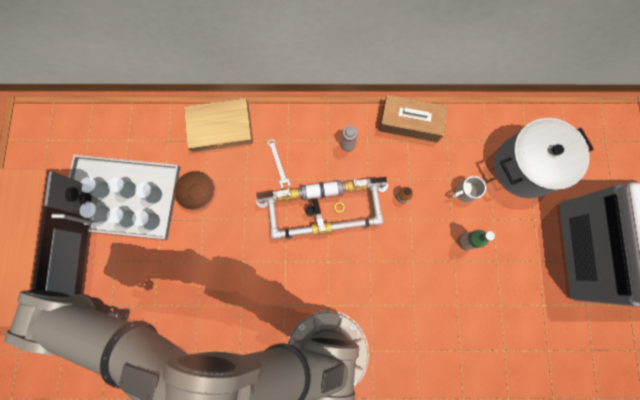

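View pics/scene0.png

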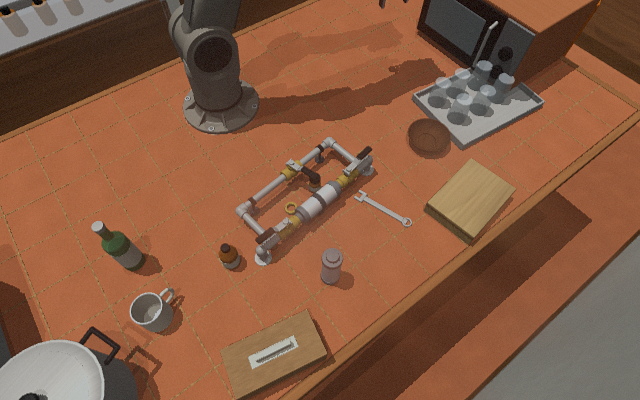

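The top view shows the station at around (320,205). The bypass valve is at (321,228) with its lever pointing into the loop. Both filter levers point outward, at (268,195) and (378,183), so a is on the left and b on the right. Next I measure with the depth clouds.

```bash
python3 - <<'E'
from h import *
for n in("top","scene"):
    f=dict(np.load(f"{n}0.npz")); P=cloud(f); c=f["color"].astype(int)
    roi=(P[...,0]>.4)&(P[...,0]<.85)&(abs(P[...,1])<.35)
    dark=(c.max(-1)<70)&(P[...,2]>.098)&(P[...,2]<.13)&roi
    brass=(c[...,2]-c[...,0]>60)&(c[...,1]-c[...,0]>35)&(P[...,2]>.05)&(P[...,2]<.11)&roi
    white=(c.min(-1)>110)&(P[...,2]>.05)&(P[...,2]<.1)&roi
    for nm,m in(("dark",dark),("brass",brass),("white",white)):
        k,l,st,ce=cv2.connectedComponentsWithStats(m.astype(np.uint8))
        for i in range(1,k):
            if st[i,4]>12:
                q=P[l==i]; print(n,nm,st[i,4],ce[i].round(),q.mean(0).round(3),q.min(0).round(3),q.max(0).round(3))
f=np.load("top0.npz"); cv2.imwrite("pics/topc.png",cv2.resize(f["color"][125:250,240:400],None,fx=5,fy=4.8,interpolation=2))
E
```

```text
top dark 35 [379. 180.] [ 0.6   -0.185  0.118] [ 0.594 -0.207  0.111] [ 0.607 -0.164  0.123]
top dark 60 [316. 206.] [0.505 0.04  0.117] [0.481 0.028 0.109] [0.531 0.049 0.125]
top brass 370 [403. 123.] [ 0.827 -0.285  0.083] [ 0.796 -0.35   0.073] [ 0.85  -0.207  0.092]
top brass 242 [241. 131.] [0.806 0.323 0.054] [0.764 0.289 0.05 ] [0.85  0.35  0.062]
top brass 141 [354. 187.] [ 0.584 -0.098  0.072] [ 0.57  -0.144  0.055] [ 0.608 -0.066  0.099]
top brass 140 [290. 195.] [0.553 0.134 0.072] [0.537 0.104 0.056] [0.579 0.178 0.095]
top brass 51 [406. 196.] [ 0.549 -0.288  0.077] [ 0.538 -0.311  0.054] [ 0.565 -0.269  0.09 ]
top brass 150 [321. 229.] [0.431 0.02  0.073] [ 0.413 -0.015  0.059] [0.456 0.053 0.099]
top white 40 [414. 118.] [ 0.845 -0.329  0.085] [ 0.834 -0.35   0.079] [ 0.85  -0.293  0.097]
top white 229 [241. 130.] [0.808 0.323 0.054] [0.769 0.294 0.05 ] [0.85  0.35  0.062]
top white 30 [350. 144.] [ 0.745 -0.087  0.076] [ 0.74  -0.103  0.053] [ 0.754 -0.074  0.096]
top white 565 [322. 190.] [0.572 0.017 0.079] [ 0.542 -0.07   0.056] [0.606 0.105 0.094]
top white 17 [3
[... 2115 characters left out ...]
-0.137  0.063] [ 0.463 -0.013  0.077]
scene white 235 [327. 191.] [0.575 0.055 0.083] [0.551 0.024 0.069] [0.598 0.101 0.091]
scene white 254 [310. 206.] [ 0.585 -0.017  0.083] [ 0.559 -0.054  0.069] [0.606 0.012 0.092]
scene white 288 [249. 217.] [ 0.502 -0.181  0.071] [ 0.452 -0.203  0.06 ] [ 0.567 -0.151  0.078]
scene white 16 [282. 225.] [ 0.597 -0.123  0.099] [ 0.587 -0.129  0.097] [ 0.604 -0.113  0.1  ]
scene white 22 [269. 238.] [ 0.597 -0.172  0.075] [ 0.593 -0.191  0.071] [ 0.601 -0.15   0.078]
scene white 45 [259. 249.] [ 0.608 -0.212  0.072] [ 0.595 -0.221  0.065] [ 0.619 -0.201  0.077]
scene white 25 [270. 346.] [ 0.846 -0.331  0.086] [ 0.842 -0.349  0.082] [ 0.849 -0.314  0.089]
```

View pics/topc.png

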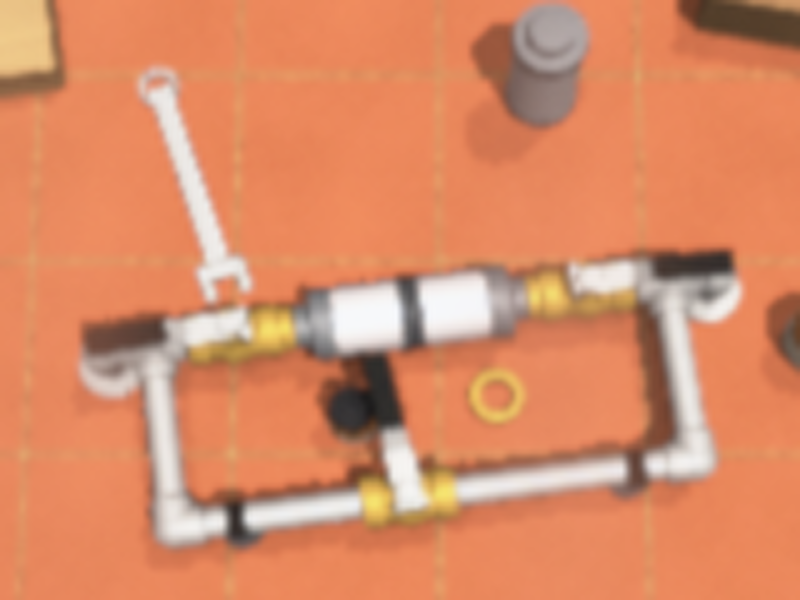

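Distances check out: sleeve a to sleeve b measures 404 mm against 406 mm. Station yaw is about 0.125 rad, and the bypass pivot is about (0.433, 0.020). I'm moving above the start side of the bypass lever with the fingers shut.

>>> drive_tool:
  commands:
    - [0, 0, 0, 0.1, 0]
    - [120, -150, 0, 0.2, 0]
    - [247, -302, 0, 0.4, 0]
    - [247, -302, 0, 0.5, 0]
    - [247, -302, 0, 0.5, 0]
    - [247, -302, 0, 0.5, 0]
    - [247, -302, 0, 0.5, 0]
    - [247, -302, 0, 0.5, 0]
    - [341, -658, 0, 0.5, 0]
    - [341, -658, 0, 0.5, 0]
    - [341, -658, 0, 0.5, 0]
    - [341, -658, 0, 0.5, 0]
    - [341, -658, 0, 0.5, 0]
    - [341, -658, 0, 0.5, 0]
    - [341, -658, 0, 0.5, 0]
    - [341, -658, -30, 0.5, 0]
    - [341, -658, -30, 0.5, 0]
    - [341, -658, -30, 0.5, 0]

```text
t: 2.35
ee_pos: [0.514, -0.0047, 0.2019]
orientation: [[-0.971, -0.24, 0.0], [-0.24, 0.971, 0.0], [-0.0, -0.0, -1.0]]
force: [0.8, -0.1, 0.0]
grip_width: -0.002
grasp_force: 0.0
```

```bash
python3 - <<'E'
from h import *
s=manip.sense(); print(s['t'],s['ee_pos'],s['orientation'],s['force'],s['grip_width'])
f=manip.grab_frame("wrist"); cv2.imwrite("pics/w1.png",f["color"]); np.savez("w1.npz",**f)
print(f["position"],f["rotation"],f["fx"])
E
```

```text
2.35 [ 0.51395562 -0.00474649  0.20192178] [[-9.70808281e-01 -2.39856791e-01  3.38642578e-05]
 [-2.39856791e-01  9.70808282e-01  5.99869675e-06]
 [-3.43145301e-05 -2.29898772e-06 -9.99999999e-01]] [ 0.7817929  -0.07059385  0.04988148] -0.0015957463511293982
[ 0.43279087 -0.0230513   0.34523305] [[-2.40677528e-01 -9.19170878e-01 -3.11767900e-01]
 [ 9.70605116e-01 -2.27986953e-01 -7.71210648e-02]
 [-1.91576649e-04 -3.21164826e-01  9.47023293e-01]] 309.70691628693146
```

View pics/w1.png

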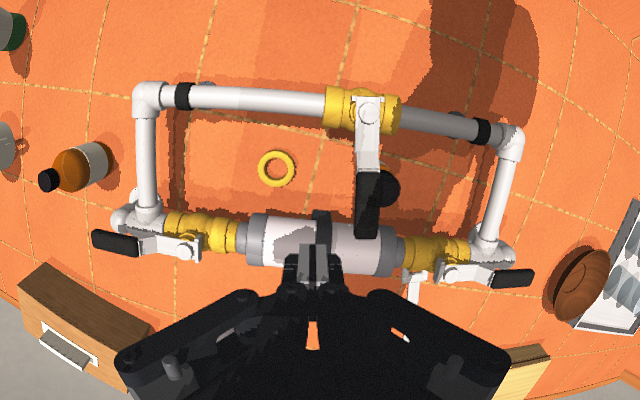

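The wrist view shows the hubs at (369,113) for bypass, (187,253) for b and (453,275) for a. The sleeves are at (368,203), (116,242) and (513,279). I cast these onto their height planes.

```bash
cat >> h.py <<'E'
def fray(f,u,v,z):
    x,y=(u-f["cx"])/f["fx"],(v-f["cy"])/f["fy"]; r=np.hypot(x,y)
    d=np.array([x/r*np.sin(r),-y/r*np.sin(r),-np.cos(r)])
    d=np.array(f["rotation"])@d; p=np.array(f["position"])
    return p+d*(z-p[2])/d[2]
def lev(f,hub,sl):
    h=fray(f,*hub,.107); s=fray(f,*sl,.12); d=(s-h)[:2]
    return h.round(4)[:2],s.round(4)[:2],np.hypot(*d).round(4),np.arctan2(d[1],d[0]).round(3)
E
python3 - <<'E'
from h import *
f=dict(np.load("w1.npz"))
for n,h,s in(("byp",(369,113),(368,203)),("b",(187,253),(116,241)),("a",(453,275),(513,278))): print(n,*lev(f,h,s))
E
```

```text
byp [0.4343 0.0223] [0.501  0.0387] 0.0688 0.242
b [ 0.5924 -0.1036] [ 0.5945 -0.1752] 0.0717 -1.542
a [0.5564 0.1506] [0.5425 0.2178] 0.0686 1.775
```

```bash
cat >> h.py <<'E'
def arc(piv,phis,sgn,d=.0245,r=.073,ref=(0,0),ph0=0):
    for p in phis:
        u=np.array([np.cos(p),np.sin(p)]); n=sgn*np.array([-u[1],u[0]])
        t=(np.array(piv)+r*u-d*n-np.array(ref))*1000
        print(round(p,3),t.round().tolist(),round(p-ph0,2))
E
python3 -c "
from h import *
arc((.4343,.0223),np.linspace(.24,1.56,14),1,ref=(.5137,-.0059),ph0=.24)"
```

```text
0.24 [-3.0, 22.0] 0.0
0.342 [-2.0, 30.0] 0.1
0.443 [-3.0, 37.0] 0.2
0.545 [-4.0, 45.0] 0.3
0.646 [-6.0, 53.0] 0.41
0.748 [-9.0, 60.0] 0.51
0.849 [-13.0, 67.0] 0.61
0.951 [-17.0, 73.0] 0.71
1.052 [-22.0, 79.0] 0.81
1.154 [-27.0, 85.0] 0.91
1.255 [-33.0, 90.0] 1.02
1.357 [-40.0, 94.0] 1.12
1.458 [-47.0, 98.0] 1.22
1.56 [-54.0, 101.0] 1.32
```

>>> drive_tool:
  commands:
    - [0, 0, -30, 0, 0]
    - [0, 0, -60, 0, 0]
    - [0, 0, -80, 0, 0]
    - [0, 0, -94, 0, 0]
    - [0, 0, -94, 0, 0]
    - [0, 0, -94, 0, 0]

```text
t: 3.15
ee_pos: [0.5143, -0.0054, 0.1081]
orientation: [[-0.971, -0.239, 0.001], [-0.239, 0.971, 0.0], [-0.001, -0.0, -1.0]]
force: [-0.0, 0.2, 0.2]
grip_width: 0.002
grasp_force: 0.0
```

>>> drive_tool:
  commands:
    - [-1, 10, 0, 0, 0]
    - [-3, 18, 0, 0, 0]
    - [-3, 22, 0, 0, 0]
    - [-2, 30, 0, 0.1, 0]
    - [-3, 37, 0, 0.2, 0]
    - [-4, 45, 0, 0.3, 0]
    - [-6, 53, 0, 0.41, 0]
    - [-9, 60, 0, 0.51, 0]
    - [-13, 67, 0, 0.61, 0]
    - [-17, 73, 0, 0.71, 0]
    - [-22, 79, 0, 0.81, 0]
    - [-27, 85, 0, 0.91, 0]
    - [-33, 90, 0, 1.02, 0]
    - [-40, 94, 0, 1.12, 0]
    - [-47, 98, 0, 1.22, 0]
    - [-47, 98, 0, 1.22, 0]

```text
t: 5.15
ee_pos: [0.4668, 0.0926, 0.1075]
orientation: [[-0.109, -0.994, 0.001], [-0.994, 0.109, 0.0], [-0.0, -0.001, -1.0]]
force: [0.5, -0.2, -0.1]
grip_width: -0.003
grasp_force: 0.0
```

```bash
python3 - <<'E'
from h import *
s=manip.sense(); print(s['t'],s['ee_pos'],s['force'])
f=manip.grab_frame("wrist"); cv2.imwrite("pics/w2.png",f["color"]); np.savez("w2.npz",**f)
E
```

```text
5.15 [0.46679657 0.0926233  0.10753735] [ 0.53531699 -0.24111388 -0.14944466]
```

View pics/w2.png

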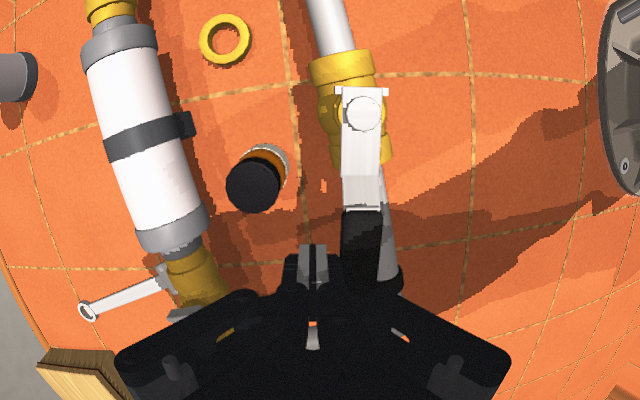

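The bypass lever has swung round: hub at (363,113), inner sleeve end at (361,211), finger beside it. The jar is untouched. I compute the remaining angle.

```bash
python3 - <<'E'
from h import *
f=dict(np.load("w2.npz"))
print(lev(f,(363,113),(361.5,212)), lev(f,(363,113),(362,240)))
arc((.4343,.0223),[1.5,1.54,1.58,1.62,1.66,1.7],1,ref=(.4667,.0921),ph0=1.458)
E
```

```text
(array([0.4342, 0.0221]), array([0.44  , 0.0656]), np.float64(0.0439), np.float64(1.44)) (array([0.4342, 0.0221]), array([0.4404, 0.08  ]), np.float64(0.0583), np.float64(1.465))
1.5 [-3.0, 1.0] 0.04
1.54 [-6.0, 2.0] 0.08
1.58 [-9.0, 3.0] 0.12
1.62 [-12.0, 4.0] 0.16
1.66 [-15.0, 5.0] 0.2
1.7 [-18.0, 6.0] 0.24
```

The model holds: the lever is at about 1.45 and the stop is near 1.70. I creep on to about 1.65.

>>> drive_tool:
  commands:
    - [-3, 1, 0, 0.04, 0]
    - [-6, 2, 0, 0.08, 0]
    - [-9, 3, 0, 0.12, 0]
    - [-11, 4, 0, 0.15, 0]
    - [-13, 4, 0, 0.17, 0]
    - [-14, 5, 0, 0.19, 0]
    - [-14, 5, 0, 0.19, 0]
    - [-14, 5, 0, 0.19, 0]

```text
t: 6.2
ee_pos: [0.4534, 0.0974, 0.1074]
orientation: [[0.078, -0.997, 0.001], [-0.997, -0.078, 0.0], [-0.0, -0.001, -1.0]]
force: [5.5, -2.1, 0.2]
grip_width: -0.004
grasp_force: 2.5
```

```bash
python3 - <<'E'
from h import *
s=manip.sense(); print(s['t'],s['ee_pos'],s['force'])
f=manip.grab_frame("wrist"); cv2.imwrite("pics/w3.png",f["color"]); np.savez("w3.npz",**f)
E
```

```text
6.2 [0.45342771 0.09739597 0.10744742] [ 5.52480012 -2.07158471  0.24475339]
```

View pics/w3.png

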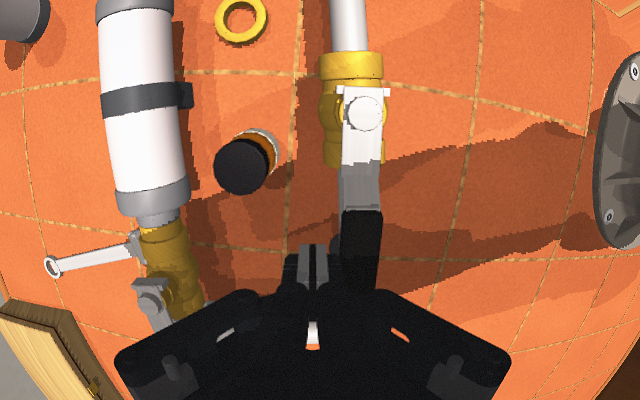

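The bypass lever now lies over its pipe at (362,212). The force is 5.9 N, which is turning friction only. I give it one more small nudge for margin, then back off and rise.

>>> drive_tool:
  commands:
    - [-1, 0, 0, 0.01, 0]
    - [-2, 0, 0, 0.02, 0]
    - [-2, 0, 0, 0.02, 0]

```text
t: 6.62
ee_pos: [0.4513, 0.0977, 0.1075]
orientation: [[0.099, -0.995, 0.001], [-0.995, -0.099, 0.0], [-0.0, -0.001, -1.0]]
force: [3.4, -0.3, -0.2]
grip_width: -0.001
grasp_force: 2.3
```

>>> drive_tool:
  commands:
    - [15, 0, 0, 0, 0]
    - [25, 0, 20, 0, 0]
    - [25, 0, 60, 0, 0]
    - [60, 50, 80, 0, 0]
    - [100, 100, 80, 0, 0]
    - [136, 136, 80, 0, 0]
    - [136, 136, 80, 0, 0]
    - [136, 136, 80, 0, 0]

```text
t: 7.62
ee_pos: [0.5866, 0.2333, 0.1865]
orientation: [[0.1, -0.995, -0.002], [-0.995, -0.1, -0.0], [0.0, 0.002, -1.0]]
force: [0.8, -0.1, 1.2]
grip_width: -0.001
grasp_force: 0.0
```

```bash
python3 - <<'E'
from h import *
s=manip.sense(); print(s['t'],s['ee_pos'],s['force'],s['qpos'])
f=manip.grab_frame("wrist"); cv2.imwrite("pics/w4.png",f["color"]); np.savez("w4.npz",**f)
E
```

```text
7.625 [0.58655128 0.23325499 0.18648146] [ 0.82513963 -0.10764981  1.20907447] [-0.00533756  0.46843588 -0.63011148  1.71921925  0.30986022  1.057115
  2.5030119 ]
```

View pics/w4.png

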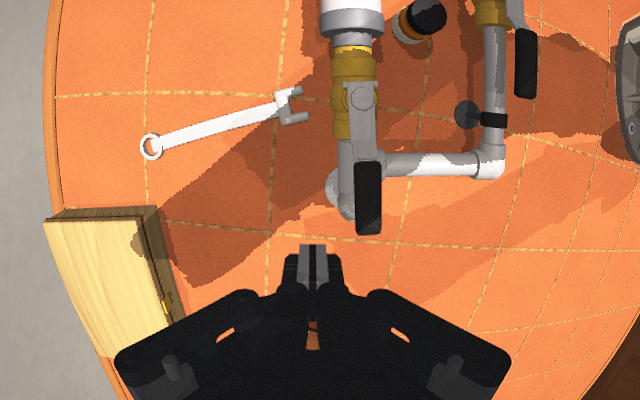

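This view shows the valve a hub at (361,97) and its sleeve at (368,198), with the finger beside it. Joint 7 is near its limit, so I make a half turn back here, up high.

```bash
python3 - <<'E'
from h import *
f=dict(np.load("w4.npz"))
print(lev(f,(361,97),(368,198)))
E
```

```text
(array([0.5592, 0.149 ]), array([0.5464, 0.2197]), np.float64(0.0718), np.float64(1.75))
```

>>> drive_tool:
  commands:
    - [0, 0, 10, -0.18, 0]
    - [0, 0, 10, -0.36, 0]
    - [0, 0, 10, -0.54, 0]
    - [0, 0, 10, -0.72, 0]
    - [0, 0, 10, -0.9, 0]
    - [0, 0, 10, -1.08, 0]
    - [0, 0, 10, -1.26, 0]
    - [0, 0, 10, -1.44, 0]
    - [0, 0, 10, -1.62, 0]
    - [0, 0, 10, -1.8, 0]
    - [0, 0, 10, -1.98, 0]
    - [0, 0, 10, -2.16, 0]
    - [0, 0, 10, -2.34, 0]
    - [0, 0, 10, -2.52, 0]
    - [0, 0, 10, -2.7, 0]
    - [0, 0, 10, -2.88, 0]
    - [0, 0, 10, -3.04, 0]
    - [0, 0, 10, -3.04, 0]
    - [0, 0, 10, -3.04, 0]

```text
t: 10.05
ee_pos: [0.5867, 0.233, 0.1976]
orientation: [[-0.204, 0.979, 0.0], [0.979, 0.204, 0.0], [0.0, 0.0, -1.0]]
force: [-0.5, -0.3, -0.1]
grip_width: 0.005
grasp_force: 0.0
```

```bash
python3 -c "
from h import *
arc((.558,.151),np.append(np.linspace(1.76,3.06,14),[3.1,3.14,3.18,3.22,3.25]),1,ref=(.5867,.2331),ph0=1.76)"
```

```text
1.76 [-18.0, -6.0] 0.0
1.86 [-26.0, -5.0] 0.1
1.96 [-34.0, -5.0] 0.2
2.06 [-41.0, -6.0] 0.3
2.16 [-49.0, -8.0] 0.4
2.26 [-56.0, -10.0] 0.5
2.36 [-63.0, -13.0] 0.6
2.46 [-70.0, -17.0] 0.7
2.56 [-76.0, -22.0] 0.8
2.66 [-82.0, -27.0] 0.9
2.76 [-87.0, -32.0] 1.0
2.86 [-92.0, -38.0] 1.1
2.96 [-96.0, -45.0] 1.2
3.06 [-99.0, -52.0] 1.3
3.1 [-101.0, -55.0] 1.34
3.14 [-102.0, -57.0] 1.38
3.18 [-103.0, -60.0] 1.42
3.22 [-103.0, -63.0] 1.46
3.25 [-104.0, -66.0] 1.49
```

>>> drive_tool:
  commands:
    - [0, 0, -30, 0, 0]
    - [0, 0, -60, 0, 0]
    - [0, 0, -90, 0, 0]
    - [0, 0, -90, 0, 0]
    - [0, 0, -90, 0, 0]

```text
t: 10.68
ee_pos: [0.5873, 0.2335, 0.1085]
orientation: [[-0.201, 0.98, 0.001], [0.98, 0.201, 0.001], [0.0, 0.001, -1.0]]
force: [0.4, -0.7, 0.3]
grip_width: 0.005
grasp_force: 0.0
```

>>> drive_tool:
  commands:
    - [-10, -6, 0, 0, 0]
    - [-18, -6, 0, 0, 0]
    - [-26, -5, 0, 0.1, 0]
    - [-34, -5, 0, 0.2, 0]
    - [-41, -6, 0, 0.3, 0]
    - [-49, -8, 0, 0.4, 0]
    - [-56, -10, 0, 0.5, 0]
    - [-63, -13, 0, 0.6, 0]
    - [-70, -17, 0, 0.7, 0]
    - [-76, -22, 0, 0.8, 0]
    - [-82, -27, 0, 0.9, 0]
    - [-87, -32, 0, 1.0, 0]
    - [-92, -38, 0, 1.1, 0]
    - [-96, -45, 0, 1.2, 0]
    - [-99, -52, 0, 1.3, 0]
    - [-101, -55, 0, 1.34, 0]
    - [-101, -55, 0, 1.34, 0]

```text
t: 12.8
ee_pos: [0.4855, 0.179, 0.108]
orientation: [[-1.0, 0.028, 0.001], [0.028, 1.0, 0.001], [-0.001, 0.001, -1.0]]
force: [-1.9, 2.8, 2.9]
grip_width: 0.001
grasp_force: 1.9
```

```bash
python3 - <<'E'
from h import *
s=manip.sense(); print(s['t'],s['ee_pos'],s['force'],s['qpos'])
f=manip.grab_frame("wrist"); cv2.imwrite("pics/w5.png",f["color"]); np.savez("w5.npz",**f)
E
```

```text
12.8 [0.48547931 0.17899873 0.10801141] [-1.85344285  2.78368279  2.88671671] [-0.19094994  0.3450965  -0.33917939  2.05103815  0.16240527  0.76903744
  0.91375412]
```

View pics/w5.png

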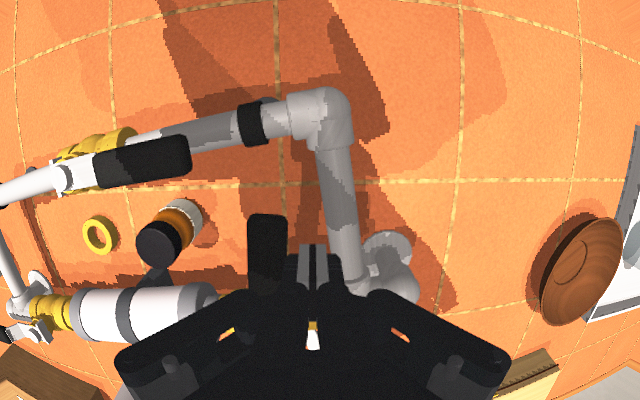

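Valve a's lever, at (267,250), is turned into the loop with the finger on its side. The bypass lever at (142,161) still lies along its pipe, and the jar and nut are in place. I creep the last bit.

>>> drive_tool:
  commands:
    - [-1, -2, 0, 0.04, 0]
    - [-2, -5, 0, 0.08, 0]
    - [-2, -7, 0, 0.1, 0]
    - [-3, -9, 0, 0.12, 0]
    - [-3, -10, 0, 0.14, 0]
    - [-3, -10, 0, 0.14, 0]
    - [-3, -11, 0, 0.14, 0]
    - [-3, -11, 0, 0.14, 0]

```text
t: 13.85
ee_pos: [0.4825, 0.1681, 0.1076]
orientation: [[-0.994, -0.111, 0.0], [-0.111, 0.994, 0.0], [-0.0, 0.0, -1.0]]
force: [-2.4, 4.7, 2.7]
grip_width: -0.001
grasp_force: 2.5
```

>>> drive_tool:
  commands:
    - [0, 12, 0, 0, 0]
    - [0, 22, 20, 0, 0]
    - [0, 22, 70, -0.1, 0]
    - [20, 0, 93, -0.28, 0]
    - [40, -50, 93, -0.46, 0]
    - [60, -100, 93, -0.64, 0]
    - [80, -150, 93, -0.82, 0]
    - [100, -200, 93, -1.0, 0]
    - [120, -250, 93, -1.18, 0]
    - [140, -300, 93, -1.36, 0]
    - [156, -344, 93, -1.54, 0]
    - [156, -344, 93, -1.65, 0]
    - [156, -344, 93, -1.65, 0]
    - [156, -344, 93, -1.65, 0]

```text
t: 15.6
ee_pos: [0.6389, -0.1754, 0.2003]
orientation: [[-0.036, 0.999, -0.0], [0.999, 0.036, 0.0], [0.0, -0.0, -1.0]]
force: [1.0, -0.0, 1.0]
grip_width: -0.0
grasp_force: 0.0
```

```bash
python3 - <<'E'
from h import *
s=manip.sense(); print(s['t'],s['ee_pos'],s['force'],s['qpos'])
f=manip.grab_frame("wrist"); cv2.imwrite("pics/w6.png",f["color"]); np.savez("w6.npz",**f)
E
```

```text
15.6 [ 0.63887104 -0.17537325  0.20029443] [ 1.01674534 -0.00264369  1.02067543] [ 0.10888708  0.43296556  0.08322852  1.66764466 -0.04053271  1.04288649
  0.24064508]
```

View pics/w6.png

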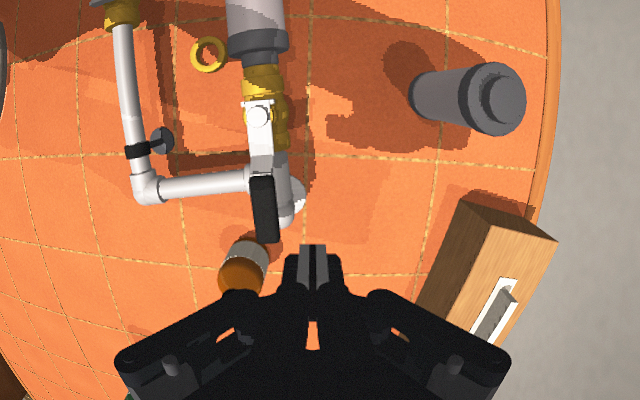

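The valve b hub is at (258,116) and its sleeve at (265,208). The finger is on the far side of it, clear of the spare and the reagent bottle.

```bash
python3 - <<'E'
from h import *
f=dict(np.load("w6.npz"))
print(lev(f,(258,116),(265,208)))
arc((.592,-.104),-np.append(np.linspace(1.54,2.84,14),[2.88,2.92,2.96,2.98,3.0]),-1,ref=(.6386,-.1768),ph0=-1.54)
E
```

```text
(array([ 0.5942, -0.1074]), array([ 0.6014, -0.1771]), np.float64(0.0701), np.float64(-1.467))
-1.54 [-20.0, 1.0] 0.0
-1.64 [-27.0, -2.0] -0.1
-1.74 [-35.0, -3.0] -0.2
-1.84 [-42.0, -4.0] -0.3
-1.94 [-50.0, -4.0] -0.4
-2.04 [-58.0, -3.0] -0.5
-2.14 [-65.0, -2.0] -0.6
-2.24 [-73.0, 0.0] -0.7
-2.34 [-80.0, 3.0] -0.8
-2.44 [-87.0, 7.0] -0.9
-2.54 [-93.0, 11.0] -1.0
-2.64 [-99.0, 16.0] -1.1
-2.74 [-104.0, 22.0] -1.2
-2.84 [-109.0, 28.0] -1.3
-2.88 [-111.0, 30.0] -1.34
-2.92 [-112.0, 33.0] -1.38
-2.96 [-114.0, 36.0] -1.42
-2.98 [-115.0, 37.0] -1.44
-3.0 [-115.0, 38.0] -1.46
```

>>> drive_tool:
  commands:
    - [0, 0, -30, 0, 0]
    - [0, 0, -60, 0, 0]
    - [0, 0, -93, 0, 0]
    - [0, 0, -93, 0, 0]
    - [0, 0, -93, 0, 0]

```text
t: 16.27
ee_pos: [0.6394, -0.1764, 0.1086]
orientation: [[-0.033, 0.999, 0.001], [0.999, 0.033, -0.0], [-0.0, 0.001, -1.0]]
force: [0.3, -0.1, 1.3]
grip_width: -0.001
grasp_force: 0.0
```

>>> drive_tool:
  commands:
    - [-10, 1, 0, 0, 0]
    - [-20, 1, 0, 0, 0]
    - [-27, -2, 0, -0.1, 0]
    - [-35, -3, 0, -0.2, 0]
    - [-42, -4, 0, -0.3, 0]
    - [-50, -4, 0, -0.4, 0]
    - [-58, -3, 0, -0.5, 0]
    - [-65, -2, 0, -0.6, 0]
    - [-73, 0, 0, -0.7, 0]
    - [-80, 3, 0, -0.8, 0]
    - [-87, 7, 0, -0.9, 0]
    - [-93, 11, 0, -1.0, 0]
    - [-99, 16, 0, -1.1, 0]
    - [-104, 22, 0, -1.2, 0]
    - [-109, 28, 0, -1.3, 0]
    - [-111, 30, 0, -1.34, 0]
    - [-111, 30, 0, -1.34, 0]

```text
t: 18.4
ee_pos: [0.5285, -0.1469, 0.1087]
orientation: [[0.966, 0.259, 0.004], [0.259, -0.966, -0.0], [0.003, 0.001, -1.0]]
force: [3.9, -2.3, 3.4]
grip_width: -0.002
grasp_force: 2.2
```

>>> drive_tool:
  commands:
    - [0, 1, 0, -0.02, 0]
    - [-1, 3, 0, -0.04, 0]
    - [-2, 4, 0, -0.06, 0]
    - [-2, 4, 0, -0.06, 0]

```text
t: 18.9
ee_pos: [0.5265, -0.1433, 0.1087]
orientation: [[0.98, 0.2, 0.004], [0.2, -0.98, -0.001], [0.003, 0.001, -1.0]]
force: [4.6, -4.7, 3.4]
grip_width: -0.001
grasp_force: 2.9
```

```bash
python3 - <<'E'
from h import *
s=manip.sense(); print(s['t'],s['ee_pos'],s['force'],s['qpos'])
f=manip.grab_frame("wrist"); cv2.imwrite("pics/w7.png",f["color"]); np.savez("w7.npz",**f)
E
```

```text
18.9 [ 0.52651618 -0.14331166  0.10865365] [ 4.58685793 -4.65155624  3.4152988 ] [-0.18991614  0.38710364  0.41506266  2.02792278 -0.22185656  0.76524978
 -1.01083669]
```

View pics/w7.png

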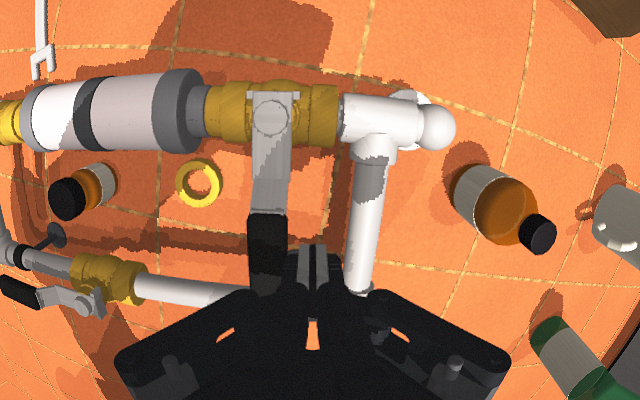

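The lever of b is now nearly square: hub at (271,117), sleeve inner end at (267,216). I compute what is left.

```bash
python3 - <<'E'
from h import *
f=dict(np.load("w7.npz"))
print(lev(f,(271,117),(267,216)),lev(f,(271,117),(267.5,250)))
E
```

```text
(array([ 0.5932, -0.1083]), array([ 0.5494, -0.1156]), np.float64(0.0444), np.float64(-2.977)) (array([ 0.5932, -0.1083]), array([ 0.5318, -0.1184]), np.float64(0.0623), np.float64(-2.979))
```

>>> drive_tool:
  commands:
    - [-1, 1, 0, -0.02, 0]
    - [-1, 2, 0, -0.04, 0]
    - [-1, 2, 0, -0.04, 0]

```text
t: 19.32
ee_pos: [0.5254, -0.1417, 0.1086]
orientation: [[0.987, 0.161, 0.003], [0.161, -0.987, -0.001], [0.003, 0.001, -1.0]]
force: [3.4, -6.3, 4.0]
grip_width: 0.002
grasp_force: 3.9
```

>>> drive_tool:
  commands:
    - [0, -12, 0, 0, 0]
    - [0, -22, 10, 0, 0]
    - [0, -22, 70, 0, 0]
    - [0, -22, 130, 0, 0]
    - [-40, 40, 140, 0, 0]
    - [-75, 100, 140, 0, 0]
    - [-75, 160, 140, 0, 0]
    - [-75, 160, 140, 0, 0]
    - [-75, 160, 140, 0, 0]

```text
t: 20.45
ee_pos: [0.4497, 0.0194, 0.2478]
orientation: [[0.987, 0.163, 0.0], [0.163, -0.987, 0.0], [0.0, -0.0, -1.0]]
force: [0.1, -0.7, -0.0]
grip_width: -0.004
grasp_force: 0.0
```

```bash
python3 - <<'E'
from h import *
s=manip.sense(); print(s['t'],s['ee_pos'],s['force'])
f=manip.grab_frame("wrist"); cv2.imwrite("pics/w8.png",f["color"]); np.savez("w8.npz",**f)
E
```

```text
20.45 [0.4497477  0.01936233 0.24775047] [ 0.12302514 -0.71308568 -0.03954888]
```

View pics/w8.png

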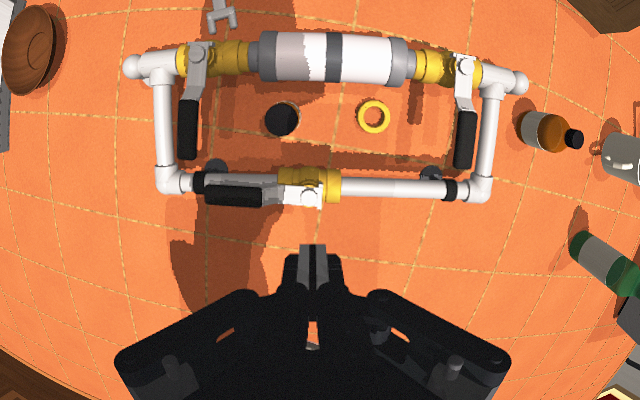

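All three levers look right, and the bystanders stand where they were. I confirm the angles: a from (197,54) to (188,129), b from (464,66) to (466,139), bypass from (310,196) to (233,193).

```bash
python3 - <<'E'
from h import *
f=dict(np.load("w8.npz"))
A=lev(f,(197,54),(188,129));B=lev(f,(464,66),(466,139));C=lev(f,(310,196),(233,193))
d=A[0]-B[0]; yaw=np.arctan2(-d[0],d[1]); print(A,B,C,yaw,np.hypot(*d))
print("a",A[3]%(2*np.pi)-np.pi/2-yaw,"b",-(B[3]+np.pi/2-yaw),"byp",C[3]-yaw)
E
```

```text
(array([0.5574, 0.148 ]), array([0.4866, 0.143 ]), np.float64(0.0709), np.float64(-3.071)) (array([ 0.5922, -0.1045]), array([ 0.5219, -0.1159]), np.float64(0.0712), np.float64(-2.981)) (array([0.4365, 0.0209]), array([0.4319, 0.0935]), np.float64(0.0727), np.float64(1.635)) 0.13695896013688444 0.25488681801929264
a 1.5044300202478051 b 1.5471626333419877 byp 1.4980410398631157
```

Margins are about 0.07 rad by eye. I check them more precisely with sleeve masks.

```bash
python3 - <<'E'
from h import *
f=dict(np.load("w8.npz")); c=f["color"]; yaw=.133
for n,(x0,y0,x1,y1),base in(("a",(172,95,202,165),np.pi/2),("b",(450,105,482,172),-np.pi/2),("byp",(200,180,265,212),0)):
    m=np.zeros(c.shape[:2],np.uint8); m[y0:y1,x0:x1]=(c[y0:y1,x0:x1].max(-1)<45)
    m=cv2.morphologyEx(m,cv2.MORPH_OPEN,np.ones((3,3)))
    k=max(cv2.findContours(m,0,1)[0],key=cv2.contourArea)
    P=np.array([fray(f,u,v,.12)[:2] for u,v in k[:,0]],np.float32)
    r=cv2.minAreaRect(P*1000); b=cv2.boxPoints(r); e=max(b[1]-b[0],b[2]-b[1],key=lambda q:q@q)
    t=np.arctan2(e[1],e[0]); val=(t-yaw-base)*(-1 if n=="b" else 1)
    print(n,np.round(r[0],1),np.round(r[1],1),"value mod pi",round(val%np.pi,3))
E
```

```text
a [485.7 144.1] [55.9 19.9] value mod pi 1.492
b [ 519.8 -107.3] [52.7  6.4] value mod pi 1.579
byp [429.4  96.3] [22.8 61.1] value mod pi 1.467
```

Valve a has the smallest margin that can still be improved (about 1.49–1.52 against 1.43). I give it one gentle 2 mm nudge past its last contact.

>>> drive_tool:
  commands:
    - [33, 60, 0, -0.05, 0]
    - [33, 120, 0, -0.05, 0]
    - [33, 175, 0, -0.05, 0]
    - [33, 175, -50, -0.05, 0]
    - [33, 175, -100, -0.05, 0]
    - [33, 175, -140, -0.05, 0]
    - [33, 175, -140, -0.05, 0]
    - [33, 160, -140, -0.05, 0]
    - [33, 152, -140, -0.05, 0]
    - [33, 148, -140, -0.05, 0]
    - [33, 147, -140, -0.05, 0]
    - [33, 147, -140, -0.05, 0]

```text
t: 22.0
ee_pos: [0.4831, 0.1671, 0.1078]
orientation: [[0.994, 0.113, 0.001], [0.113, -0.994, 0.001], [0.001, -0.001, -1.0]]
force: [1.4, 4.9, 4.0]
grip_width: -0.004
grasp_force: 2.2
```

>>> drive_tool:
  commands:
    - [0, -1, 0, 0, 0]
    - [0, -1, 0, 0, 0]

```text
t: 22.25
ee_pos: [0.4829, 0.1661, 0.1075]
orientation: [[0.994, 0.113, 0.0], [0.113, -0.994, 0.0], [0.0, -0.0, -1.0]]
force: [-0.2, 4.5, 3.4]
grip_width: 0.001
grasp_force: 2.5
```

Still turning freely, with no stop reached. I go 1 mm more, then clear.

>>> drive_tool:
  commands:
    - [0, -1, 0, 0, 0]
    - [0, -1, 0, 0, 0]
    - [0, 12, 0, 0, 0]
    - [0, 25, 10, 0, 0]
    - [0, 25, 70, 0, 0]
    - [0, 25, 130, 0, 0]
    - [0, 25, 150, 0, 0]
    - [0, 25, 150, 0, 0]
    - [0, 25, 150, 0, 0]

```text
t: 23.38
ee_pos: [0.4822, 0.1907, 0.2566]
orientation: [[0.994, 0.113, -0.001], [0.113, -0.994, -0.001], [-0.001, 0.001, -1.0]]
force: [-0.2, 0.4, 1.3]
grip_width: -0.005
grasp_force: 0.0
```

```bash
python3 -c "
from h import *
s=manip.sense(); print(s['ee_pos'],s['force'],s['joint_velocities'].round(3) if hasattr(s['joint_velocities'],'round') else 0)
print(manip.finish_job())"
```

```text
[0.4822179  0.19070603 0.25663751] [-0.17336757  0.37293404  1.3295919 ] [ 0.004  0.012  0.001  0.007 -0.001 -0.001  0.003]
the job is handed in; nothing more can be done
None
```

I opened the bypass valve first, then shut both filter valves, and handed the job in at about 23 s; no verdict came back. My last camera check put all three levers past the 1.43 rad limit, tightest on the bypass at 1.47–1.50 rad; no bystander looked moved, and the forces I read stayed under 9 N.

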